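Set the bench magnifier and switch on its supply

ROBOT

A 7-joint arm with a two-finger parallel gripper is mounted at the origin on the work surface. World frame = base frame: x ahead of the robot, y to its left, z up, the work surface at z = 0. Lengths are in m, angles in rad, forces in N, time in s.
With the tool pointing down it reaches from about 0.425 to 0.875 m from the base axis. Payload 4.7 kg.
Tool frame: the origin (TCP) lies between the finger pads; the fingertips stand 11 mm ahead of it and the grasp point (between the pads) lies 8 mm behind it; z points along the fingers, y is the line along which they close (so a half turn about z gives the same grasp; the last joint's range is limited). The gripper opens to 87 mm and grips with 3 to 60 N. Pads are 19 mm wide; open, the fingers measure 117 mm over their backs; the gripper's body (75 mm by 190 mm) begins 51 mm behind the grasp point.
Start: joints at [-1.25, 0.321, -0.07, 1.45, 0.023, 1.371, -0.057], TCP at [0.196, 0.62, 0.234] pointing down, gripper open.
Joint ranges: [-2.86, 2.86], [-0.3, 2.09], [-1.38, 1.24], [0.06, 2.45], [-1.56, 4.7], [0.09, 2.05], [-2.69, 2.69]. Speed limits (rad/s): [2.57, 2.57, 3.14, 3.14, 3.14, 3.14, 3.14].

INTERFACE

Orientations are given as a rotation vector (axis times angle).
In Python, from bench import ctrl gives the robot as it stands. The module is installed in compiled form; this text tells all that it offers.
- The arm moves only by the shell command python3 -m inch 'ROWS' [FORCE]. ROWS is JSON, a list of rows, each an object with "slide": the shift along the tool's x, y, z scaled (see below), a list of three; "angular": the turn, a rotation vector about the tool's x, y, z scaled (see below), a list of three; "claw": the opening, from -1 (shut) to 1 (fully open). In form: [{"slide": [tx, ty, tz], "angular": [rx, ry, rz], "claw": claw}, ...]. A call has 1 to 10 rows; each row is the pose to reach, as a shift and turn from the pose commanded when the call began, along the tool's axes at that moment; what a row does not reach only later rows make up. The controller multiplies each number of a shift by 0.25 m and each number of a turn by 30 degrees. A row lasts 1/10 s, in which the tool goes at most 50 mm and 8.59 degrees, less where a joint would pass 70% of its speed; a pose out of reach is approached as far as the arm can. A call with a number of a shift or a turn outside -1 to 1 is refused whole. A call with a gripper value outside its range is refused whole. The fingers move at their own pace and stop on an object; FORCE is the grip in N (left out, the last holds). Time passes only in rows, so rows that repeat a pose let the fingers close. It gives the time, the measured TCP pose, the force, the opening and the grip force at its end, in the units of the state.
- ctrl.get_state(): the state, without advancing time (a new reading comes with each control period).
- ctrl.get_image(name): name is "scene" or "side" or "wrist"; returns a dict with "color" (420x560x3 uint8, red, green, blue), "depth" (420x560 float32, m along the optical axis (not along the pixel's ray), 0 where there is no reading), "camera_matrix" (3x3 intrinsics, pixels), "extrinsics" (4x4, takes a point from camera to world coordinates); the wrist camera has in their place "tool_from_camera" (4x4, takes a point from camera to tool coordinates, whose origin is the TCP and whose axes are the flange's). Camera axes: x right, y up, looking along -z (the intrinsics and any distortion apply to the point x, -y, -z); pixel columns grow to the right and rows downward; lengths in m; the calibration is good to about 2 mm. A picture is of the moment at which its call begins: read the wrist's pose just before it.
- ctrl.close_job(): hands the job in; it is judged then, once.
Trained networks look in the newest picture that a camera, given by its name, has taken for a name from the list of things; names that differ only in an ending like _2 or _b are one class to them, and where a whole thing is asked for, a point or a joint stands for the part that bears it (a point fixed in the world has none). Each returns a list of dicts, best first, with "confidence" (0 to 1); they miss things now and then, are a little off and sometimes report something else, mostly with a low value. They report only what shows in the picture. A call takes as long as a camera call.
- ctrl.find_in(query, camera): "bbox" ([centre column, centre row, width, height] in pixels, round what is visible of it).
- ctrl.outline_of(query, camera): "mask" (420x560 bool, what is visible of it) and "bbox" ([centre column, centre row, width, height] in pixels, round what is visible of it).
The state is a dict: "time": time; "joint_positions": joint angles; "qd": joint speeds; "joint_torque": joint torques, N m; "position": TCP position; "tool_rot": TCP orientation; "ft_force": force on the tool from outside, world axes, zero at the start; "torque": the same for the moment, N m; "grip_width": opening from 0.0 (shut) to 1.0 (fully open); "grip_force": force on a finger pad.
Only numpy, scipy, OpenCV 4.12 (cv2) and the standard library are available. Lean on these libraries where they do the work, as an engineer would, in place of code of your own. Each camera call takes 0.05 s, during which the arm holds its last target. There are 200 camera calls.

TASK

Get the inspection magnifier ready for work: take its grab bar and bring the head round and down until the lens lies level, straight above the small clear chip tray on its own base. Only then turn the bar-handled switch on the sloping control console clockwise from its off stop to its on stop. Leave the round knob beside it, and the jar and the tweezers lying between the two devices, as they are.

Things in the scene. Friction and masses are not known exactly. Their poses are not given: they have to be found in the camera images.
- stand: Fixed white base plate of the bench magnifier, 340 (x) x 170 (y) x 10 mm; origin at the centre of its underside, on the table. Its x axis runs from the grab bar end (-x, roughly towards the robot) to the 28 mm aluminium column, whose axis stands 140 mm from the origin along +x. The stand may stand left or right of the console, turned up to 0.3 rad.
- column_top (a point): Point on the vertical swivel axis of the magnifier, 190 mm above the table, level with the tilt hinge.
- tray_mark (a point): Centre of the clear chip tray (80 x 80 mm, 9 mm high, fixed) on the stand's base, 105 mm from the column axis towards the stand's -x.
- lens_swivel (a joint): Swivel of the magnifier arm about the column, rad, positive counter-clockwise from above; 0 puts the lens on the stand's centre line over the tray. Range -0.8 to 0.8. A stiff friction joint (about 0.3 N m) that stays where it is left.
- lens_tilt (a joint): Tilt of the head about its horizontal hinge, rad; 0 is level, positive lifts the grab bar end. Range -0.45 to 0.85, no stop at level. A stiff friction hinge (0.55 N m, plus head weight about 0.25 N m) that stays where it is left.
- lens_hinge (a point): Middle of the horizontal tilt hinge, 20 mm from the column axis towards the lens, 190 mm above the table. It turns with the swivel: its x axis points from the lens to the column.
- lens_center (a point): Centre of the round lens (head 124 mm across, 15 mm thick), 85 mm from the tilt hinge. Its z axis is the lens axis, vertical when level; its x axis points towards the hinge.
- lens_bar (a point): Middle of the head's straight round grab bar: aluminium, 12 mm thick, parallel to the hinge, 88 mm clear between its side arms, 195 mm from the hinge in the lens plane; an open gap at least 40 mm wide lies between bar and lens rim. Pinch it from above; it can turn between the pads. Axes: x towards the hinge, y along the bar, z the head's upper side.
- console: Fixed grey control console, 180 (x) x 220 (y) x 110 mm high; origin at the centre of its underside. Its aluminium front panel slopes 30 degrees from level, rising away from the robot (towards the console's +x), and carries two controls 108 mm apart.
- isolator (a joint): The bar-handled rotary switch on the console's right half as seen from the robot. rad: 0 = off, the bar pointing straight up the slope at the black dash; 1.2 = on, turned clockwise as seen looking at the panel, its white line at the black dot. An over-centre snap drives it to the nearer of these two stops (about 0.06 N m at the stops, dead centre at 0.6).
- isolator_grip (a point): Grip point of the switch handle, on its turning axis, 30 mm above the panel. The handle is a black upright bar 52 mm long, 14 mm thick; its top is 11 mm beyond this point; under it a 52 mm round disc reaches 14 mm above the panel. Axes: z out of the panel along the turning axis (30 degrees from vertical), x along the bar to the end with the white line, turning with it.
- dimmer_mark (a point): Rim point, on top, of the round black dimmer knob (32 mm across, 20 mm high) on the console's left half as seen from the robot. Must not be turned.
- jar: Loose amber jar, 40 mm across, 55 mm high, between stand and console; origin at the underside.
- tweezers: Loose steel tweezers, 130 mm long, 8 mm high, lying between stand and console; origin at the middle, on the table.

How it is judged:
On the way, in this order (a step that is already met when the one before it is completed fails the run):
1. the lens is level (5 degrees) and over the tray (15 mm) while the switch is still off (horizontal distance between lens_center and tray_mark below 0.015 m and angle between lens_center's own z axis and vertical below 0.09 rad and value of joint isolator below 0.15 rad), for 0.3 s.
2. the switch is turned to on (value of joint isolator above 1.1 rad), for 0.2 s.
At the end, for the whole second after the job is handed in: The lens centre is within 15 mm (seen from above) of the tray centre and the lens within 0.09 rad (5 degrees) of level, the switch is at its on stop (joint over 1.1 of 1.2 rad), all three joints at rest, the round knob's rim within 6 mm and jar and tweezers within 30 mm of its start (horizontal distance between lens_center and tray_mark below 0.015 m and angle between lens_center's own z axis and vertical below 0.09 rad and value of joint isolator above 1.1 rad and distance of dimmer_mark from where it was at the start of the episode below 0.006 m and velocity of joint lens_tilt between -0.05 and 0.05 rad/s and velocity of joint lens_swivel between -0.05 and 0.05 rad/s and velocity of joint isolator between -0.05 and 0.05 rad/s and distance of each of jar, tweezers from where it was at the start of the episode below 0.03 m); the robot touches nothing.
It fails at once if the round knob is turned (distance of dimmer_mark from where it was at the start of the episode above 0.008 m).
It fails at once if the jar or the tweezers are displaced (distance of any of jar, tweezers from where it was at the start of the episode above 0.04 m).
It fails at once if the switch is turned on before the lens is set (value of joint isolator above 0.8 rad and not (horizontal distance between lens_center and tray_mark below 0.02 m and angle between lens_center's own z axis and vertical below 0.11 rad)).
It also fails if it takes over 51 s, if anything falls off the work surface, if the arm or the gripper's body presses on something with over 40 N, if the wrist force passes 120 N, or if a joint passes its speed limit or range.

## Working session

There is one attempt and no reset: what is moved stays moved. The work goes in short steps, Python scripts to look and compute and a shell command to move; the robot and the scene stay as the last step left them, time stands still between calls to the robot, and variables do not carry over. Pictures are saved under pics/ and viewed, at most 10 in all, crops included, and the job is handed in when it is done.

```bash
mkdir -p pics; cat > h.py <<'E'
import numpy as np, cv2
from bench import ctrl
from scipy.spatial.transform import Rotation as R
np.set_printoptions(precision=4,suppress=True)
def cloud(im):
    K=np.array(im["camera_matrix"]);d=im["depth"];v,u=np.indices(d.shape)
    x=(u-K[0,2])/K[0,0]*d;y=(v-K[1,2])/K[1,1]*d
    p=np.stack([x,-y,-d,np.ones_like(d)],-1)
    if "extrinsics" in im: T=np.array(im["extrinsics"])
    else:
        s=im["st"];W=np.eye(4);W[:3,:3]=R.from_rotvec(s["tool_rot"]).as_matrix();W[:3,3]=s["position"]
        T=W@np.array(im["tool_from_camera"])
    P=(p@T.T)[...,:3];P[d<=0]=np.nan
    return P
def shot(n):
    s=ctrl.get_state();im=ctrl.get_image(n);im["st"]=s;return im
def save(im,f): cv2.imwrite("pics/"+f,cv2.cvtColor(im["color"],cv2.COLOR_RGB2BGR))
E
python3 - <<'E'
from h import *
s=ctrl.get_state();print(s)
a=shot("scene");save(a,"scene.png");b=shot("side");save(b,"side.png")
cv2.imwrite("pics/both.png",cv2.resize(np.hstack([a["color"],b["color"]])[:,:,::-1],(800,300)))
for c,im in(("scene",a),("side",b)):
    P=cloud(im)
    for q in["stand","lens_center","lens_bar","console","isolator","isolator_grip","dimmer_mark","jar","tweezers"]:
        for r in ctrl.outline_of(q,c)[:1]:
            m=r["mask"];print(c,q,round(r["confidence"],2),np.round(r["bbox"]),np.nanmedian(P[m],0),np.nanmin(P[m],0),np.nanmax(P[m],0))
E
```

```text
{'time': 0.0, 'joint_positions': array([-1.2499,  0.3218, -0.0701,  1.4517,  0.0226,  1.3708, -0.0569]), 'qd': array([-0.0008, -0.0009,  0.0011, -0.0003, -0.0005, -0.0003,  0.0024]), 'joint_torque': array([  0.0007, -49.1294,  -0.4033, -31.2519,  -0.0639,   0.0439,
         0.0002]), 'position': array([0.1962, 0.6191, 0.2325]), 'tool_rot': array([-0.4799, -3.1045,  0.0029]), 'ft_force': array([ 0.9819,  0.4877, -0.8033]), 'torque': array([-0.043 , -0.0426, -0.0365]), 'grip_force': 0.0, 'grip_width': 1.000895801034663}
scene stand 0.55 [174. 234.  94. 159.] [ 0.6757 -0.2417  0.0139] [ 0.0996 -0.3627 -0.0024] [ 0.8024 -0.1257  0.2923]
scene lens_center 0.98 [174. 198.  67.  90.] [ 0.6668 -0.2331  0.2352] [ 0.0989 -0.3748 -0.0026] [ 0.7541 -0.1441  0.2923]
scene lens_bar 0.65 [174. 197.  68.  84.] [ 0.6685 -0.2334  0.236 ] [ 0.2036 -0.3325 -0.001 ] [ 0.7541 -0.1419  0.2923]
scene console 0.93 [367. 235.  91.  70.] [0.6974 0.2291 0.0824] [ 0.449   0.1159 -0.0034] [0.7404 0.4042 0.1223]
scene isolator 0.52 [345. 208.  19.  14.] [0.5996 0.1989 0.0952] [0.5613 0.1773 0.0721] [0.6126 0.2204 
[... 671 characters left out ...]
012] [ 0.756  -0.139   0.2906]
side console 0.6 [203. 317. 158. 161.] [0.6147 0.259  0.0822] [ 0.5093  0.085  -0.0035] [0.7984 0.3734 0.1227]
side isolator 0.97 [234. 298.  26.  30.] [0.5823 0.2104 0.09  ] [0.5492 0.175  0.0622] [0.6126 0.2279 0.1227]
side isolator_grip 0.95 [236. 298.  29.  30.] [0.5828 0.2106 0.0899] [0.5489 0.175  0.0537] [0.6134 0.2288 0.1227]
side dimmer_mark 0.62 [187. 333.  23.  21.] [0.6085 0.3099 0.0911] [0.5944 0.2949 0.0805] [0.6299 0.3249 0.0995]
side jar 0.79 [284. 233.  14.  24.] [0.602  0.0025 0.0484] [ 0.5868 -0.0216  0.0045] [0.6242 0.0145 0.058 ]
side tweezers 0.81 [336. 270.  57.  15.] [0.4801 0.005  0.0061] [ 0.4135 -0.0152 -0.0018] [0.5292 0.0229 0.0099]
```

View pics/scene.png

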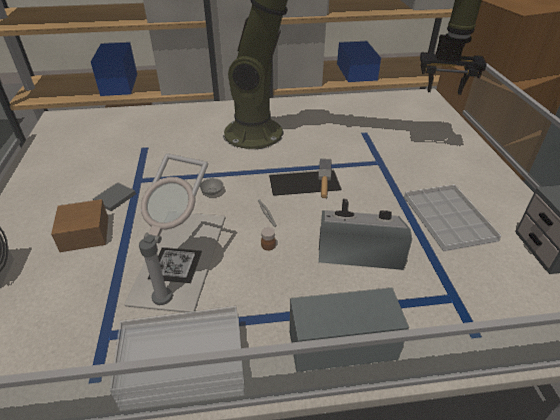

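View pics/side.png

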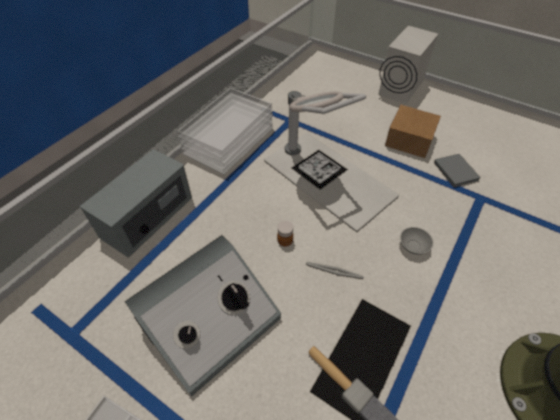

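Scene view: the magnifier is at about (170,200), right of the console, with its head lifted and swung. Side view: base (330,185), tray (319,168), console (203,317), switch (234,298). Next I fit the geometry.

```bash
python3 - <<'E'
from h import *
pts=[];low=[];iso=[];con=[];dim=[]
for c in("scene","side"):
    im=shot(c);P=cloud(im)
    def M(q):
        r=ctrl.outline_of(q,c);return P[r[0]["mask"]] if r else np.zeros((0,3))
    A=P.reshape(-1,3);A=A[~np.isnan(A[:,0])]
    box=(A[:,0]>.42)&(A[:,0]<.92)&(A[:,1]>-.42)&(A[:,1]<-.06)
    B=A[box]
    low.append(B[(B[:,2]>.0065)&(B[:,2]<.0135)]);
    col=B[(B[:,2]>.04)&(B[:,2]<.15)&(B[:,0]>.7)]; print(c,"col",len(col),np.median(col,0),col.min(0),col.max(0))
    h=B[(B[:,2]>.2)];pts.append(h);print(c,"head",len(h),h.min(0),h.max(0))
    tr=B[(B[:,2]>.0145)&(B[:,2]<.03)&(B[:,0]<.75)];print("tray",len(tr),cv2.minAreaRect(tr[:,:2].astype(np.float32)) if len(tr)>3 else 0, np.median(tr,0))
    C=A[(A[:,0]>.45)&(A[:,0]<.85)&(A[:,1]>.08)&(A[:,1]<.45)&(A[:,2]>.012)]
    con.append(C)
    i=M("isolator");iso.append(i)
    np.savez(f"{c}.npz",B=B,C=C,i=i)
L=low[1];print("low rect",cv2.minAreaRect(L[:,:2].astype(np.float32)),len(L))
for h in pts:
    # robust plane over head
    best=None;rng=np.random.default_rng(0)
    for _ in range(400):
        q=h[rng.choice(len(h),3,False)];n=np.cross(q[1]-q[0],q[2]-q[0]);l=np.linalg.norm(n)
        if l<1e-5: continue
        n/=l;k=np.abs((h-q[0])@n)<.006
        if best is None or k.sum()>best.sum():best=k
    g=h[best];m=g.mean(0);n=np.linalg.svd(g-m)[2][2];n*=np.sign(n[2])
    print("plane",best.sum(),len(h),m,n,"tilt",np.arccos(n[2]),"dir",np.arctan2(n[1],n[0]))
    d=-np.array([np.cos(np.arctan2(-n[1],-n[0])),np.sin(np.arctan2(-n[1],-n[0]))])
    print(d, "extreme",np.percentile(g[:,:2]@d,[1,99]))
P=con[1]
# console panel plane
best=None;rng=np.random.default_rng(0)
for _ in range(400):
    q=P[rng.choice(len(P),3,False)];n=np.cross(q[1]-q[0],q[2]-q[0]);l=np.linalg.norm(n)
    if l<1e-5: continue
    n/=l;k=np.abs((P-q[0])@n)<.003
    if best is None or k.sum()>best.sum():best=k
g=P[best];m=g.mean(0);n=np.linalg.svd(g-m)[2][2];n*=np.sign(n[2]);print("panel",m,n,np.degrees(np.arccos(n[2])),np.arctan2(n[1],n[0]))
i=np.vstack(iso);i=i[~np.isnan(i[:,0])];ht=(i-m)@n
up=np.array([0,0,1])-n[2]*n;up/=np.linalg.norm(up);rt=np.cross(up,n)
for c in(iso):
    c=c[~np.isnan(c[:,0])];ht=(c-m)@n;t=c[(ht>.034)&(ht<.047)]
    if len(t)>3:
        ab=np.c_[(t-m)@up,(t-m)@rt];print("bar",len(t),np.median(t,0),ab.min(0),ab.max(0),cv2.minAreaRect(ab.astype(np.float32)))
    t=c[(ht>.01)&(ht<.047)];ab=np.c_[(t-m)@up,(t-m)@rt];print("all",len(t),ab.min(0),ab.max(0))
print("up",up,"rt",rt)
E
```

```text
scene col 3732 [ 0.8833 -0.2377  0.0712] [ 0.7521 -0.3411  0.04  ] [ 0.92   -0.0996  0.1499]
scene head 2802 [ 0.561  -0.295   0.2001] [ 0.7554 -0.1419  0.2914]
tray 469 ((0.6143254041671753, -0.2477504014968872), (0.12665978074073792, 0.28694748878479004), 73.09213256835938) [ 0.6526 -0.2501  0.0163]
side col 2093 [ 0.8671 -0.2243  0.0703] [ 0.7411 -0.3407  0.04  ] [ 0.92   -0.0962  0.1493]
side head 1119 [ 0.5571 -0.2914  0.2007] [ 0.7336 -0.1396  0.2908]
tray 318 ((0.677219808101654, -0.2569044232368469), (0.10719627887010574, 0.156675323843956), 73.73014831542969) [ 0.6659 -0.2611  0.0176]
low rect ((0.6766451597213745, -0.19344215095043182), (0.29717087745666504, 0.4290424585342407), 76.6626968383789) 5209
plane 2740 2802 [ 0.664  -0.2282  0.2405] [ 0.4317 -0.2147  0.8761] tilt 0.5030432157092174 dir -0.46147647721314655
[ 0.8954 -0.4453] extreme [0.6094 0.7691]
plane 1075 1119 [ 0.6403 -0.2127  0.2542] [ 0.4158 -0.2094  0.885 ] tilt 0.4842328383429017 dir -0.4666038723075277
[ 0.8931 -0.4499] extreme [0.6025 0.7552]
panel [0.6079 0.2595 0.0713] [-0.485   0.1221  0.8659] 30.01031307451139 2.894932104167639
bar 33 [0.5935 0.2016 0.1163] [-0.0128  0.0531] [0.0282 0.0671] ((0.00762932188808918, 0.05967988818883896), (0.040872521698474884, 0.013810950331389904), 1.889236569404602)
all 134 [-0.0228  0.0366] [0.0284 0.0851]
bar 226 [0.5719 0.2085 0.1091] [-0.0262  0.0521] [0.025  0.0669] ((-0.0006182640790939331, 0.05935267359018326), (0.014616204425692558, 0.05109047889709473), 89.02983093261719)
all 560 [-0.0262  0.0337] [0.0251 0.0844]
up [ 0.8397 -0.2114  0.5002] rt [-0.2442 -0.9697  0.    ]
```

```bash
python3 - <<'E'
from h import *
from scipy.optimize import least_squares
S=np.load("scene.npz")["B"];D=np.load("side.npz")["B"]
for nm,B in(("scene",S),("side",D)):
    c=B[(B[:,2]>.05)&(B[:,2]<.15)&(B[:,0]>.7)&(B[:,0]<.8)&(B[:,1]<-.2)&(B[:,1]>-.32)]
    r=least_squares(lambda p:np.hypot(c[:,0]-p[0],c[:,1]-p[1])-.014,c[:,:2].mean(0),loss="soft_l1",f_scale=.002)
    print(nm,"column",len(c),c[:,:2].mean(0),r.x,c.min(0),c.max(0))
# stand colour image warp: rectify side and scene view on z=0.01 plane
for n in("side","scene"):
    im=shot(n);K=np.array(im["camera_matrix"]);T=np.linalg.inv(np.array(im["extrinsics"]))
    def px(p):
        q=T[:3,:3]@p+T[:3,3];q=q*[1,-1,-1];q=K@q;return q[:2]/q[2]
    # x .42-.82 up, y -.42..-.08, 1.5 mm/px
    W=[(.42,-.08),(.42,-.44),(.84,-.44),(.84,-.08)]
    dst=np.float32([[(-.08-y)/.001,(.84-x)/.001] for x,y in W]);src=np.float32([px(np.array([x,y,.010])) for x,y in W])
    o=cv2.warpPerspective(im["color"],cv2.getPerspectiveTransform(src,dst),(360,420))
    cv2.imwrite(f"pics/r_{n}.png",o[:,:,::-1])
a=cv2.imread("pics/r_side.png");b=cv2.imread("pics/r_scene.png")
cv2.imwrite("pics/rect.png",np.hstack([a,b]))
E
```

```text
scene column 398 [ 0.766  -0.2751] [ 0.7555 -0.2782] [ 0.7521 -0.2912  0.0501] [ 0.772  -0.2635  0.1499]
side column 306 [ 0.7505 -0.2682] [ 0.7564 -0.2777] [ 0.7411 -0.2841  0.0501] [ 0.7664 -0.2614  0.1493]
```

View pics/rect.png

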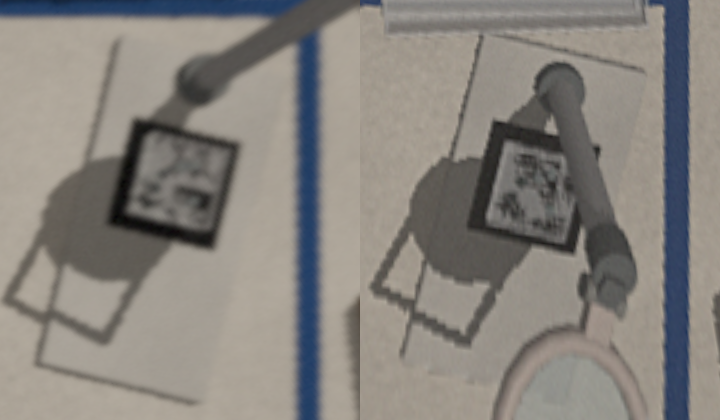

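Side/scene rectified views: base edge runs from (117,38) to (38,363), so stand yaw ≈ -0.238 rad. The column is at (0.756,-0.278), and the tray centre is about (0.654,-0.253). The head's yaw is about -0.464 and its tilt about 0.49. Next I plan the approach.

```bash
cat >> h.py <<'E'
def down(az): # tool z down, tool y at azimuth az
    y=np.array([np.cos(az),np.sin(az),0]);z=np.array([0,0,-1.]);return np.c_[np.cross(y,z),y,z]
def plan(way,p=None,M=None):
    s=ctrl.get_state()
    if p is None:p,M=s["position"],R.from_rotvec(s["tool_rot"]).as_matrix()
    for tp,tM in way:
        print("slide",np.round(M.T@(np.array(tp)-p)/.25,3),"ang",np.round(np.degrees(R.from_matrix(M.T@tM).as_rotvec())/30,3))
        p,M=np.array(tp),tM
E
python3 - <<'E'
from h import *
s=ctrl.get_state();M=R.from_rotvec(s["tool_rot"]).as_matrix();print(M)
p0=s["position"];pt=np.array([.584,-.192,.345]);a0=np.arctan2(M[1,1],M[0,1]);a1=-.464
plan([(p0+(pt-p0)*k/4+[0,0,.05*(k<4)],down(a0+(a1-a0)*k/4)) for k in(1,2,3,4)])
E
```

```text
[[-0.9533  0.302   0.    ]
 [ 0.302   0.9533  0.0001]
 [-0.      0.0001 -1.    ]]
slide [-0.615 -0.657 -0.311] ang [0.    0.    0.825]
slide [-0.833 -0.339 -0.111] ang [0.    0.    0.825]
slide [-0.899  0.041 -0.111] ang [0.    0.    0.825]
slide [-0.799  0.413  0.089] ang [0.    0.    0.825]
```

```bash
r(){ :; }
python3 -m inch '[{"slide":[-0.615,-0.657,-0.311],"angular":[0,0,0.825],"claw":-0.4},{"slide":[-0.615,-0.657,-0.311],"angular":[0,0,0.825],"claw":-0.4},{"slide":[-0.615,-0.657,-0.311],"angular":[0,0,0.825],"claw":-0.4},{"slide":[-0.615,-0.657,-0.311],"angular":[0,0,0.825],"claw":-0.4},{"slide":[-0.615,-0.657,-0.311],"angular":[0,0,0.825],"claw":-0.4},{"slide":[-0.615,-0.657,-0.311],"angular":[0,0,0.825],"claw":-0.4}]' 30
python3 -m inch '[{"slide":[-0.833,-0.339,-0.111],"angular":[0,0,0.825],"claw":-0.4},{"slide":[-0.833,-0.339,-0.111],"angular":[0,0,0.825],"claw":-0.4},{"slide":[-0.833,-0.339,-0.111],"angular":[0,0,0.825],"claw":-0.4},{"slide":[-0.833,-0.339,-0.111],"angular":[0,0,0.825],"claw":-0.4},{"slide":[-0.833,-0.339,-0.111],"angular":[0,0,0.825],"claw":-0.4},{"slide":[-0.833,-0.339,-0.111],"angular":[0,0,0.825],"claw":-0.4}]'
python3 -c "
from h import *
plan([([.487,.011,.39],down(-.032)),([.584,-.192,.345],down(-.464))])"
```

```text
time: 1.9
position: [0.2978, 0.4126, 0.3144]
tool_rot: [1.146, 2.922, 0.007]
ft_force: [1.0, 0.0, 0.7]
grip_width: 0.54
grip_force: 0.0
time: 2.5
position: [0.3923, 0.2103, 0.3399]
tool_rot: [1.745, 2.612, 0.003]
ft_force: [0.9, 0.4, -0.9]
grip_width: 0.298
grip_force: 0.0
slide [-0.882  0.045 -0.2  ] ang [ 0.004 -0.001  0.811]
slide [-0.799  0.414  0.18 ] ang [0.    0.    0.825]
```

```bash
python3 -m inch '[{"slide":[-0.882,0.045,-0.2],"angular":[0,0,0.81],"claw":-0.4},{"slide":[-0.882,0.045,-0.2],"angular":[0,0,0.81],"claw":-0.4},{"slide":[-0.882,0.045,-0.2],"angular":[0,0,0.81],"claw":-0.4},{"slide":[-0.882,0.045,-0.2],"angular":[0,0,0.81],"claw":-0.4},{"slide":[-0.882,0.045,-0.2],"angular":[0,0,0.81],"claw":-0.4},{"slide":[-0.882,0.045,-0.2],"angular":[0,0,0.81],"claw":-0.4}]'
python3 -m inch '[{"slide":[-0.799,0.414,0.18],"angular":[0,0,0.825],"claw":-0.4},{"slide":[-0.799,0.414,0.18],"angular":[0,0,0.825],"claw":-0.4},{"slide":[-0.799,0.414,0.18],"angular":[0,0,0.825],"claw":-0.4},{"slide":[-0.799,0.414,0.18],"angular":[0,0,0.825],"claw":-0.4},{"slide":[-0.799,0.414,0.18],"angular":[0,0,0.825],"claw":-0.4},{"slide":[-0.799,0.414,0.18],"angular":[0,0,0.825],"claw":-0.4},{"slide":[-0.799,0.414,0.18],"angular":[0,0,0.825],"claw":-0.4}]'
python3 - <<'E'
from h import *
im=shot("wrist");save(im,"w1.png");P=cloud(im);s=im["st"];print(s["position"],s["tool_rot"],s["grip_width"])
h=P.reshape(-1,3);h=h[(h[:,2]>.15)&(h[:,2]<.31)&(h[:,0]>.5)&(h[:,0]<.78)&(h[:,1]<-.1)]
best=None;rng=np.random.default_rng(0)
for _ in range(300):
    q=h[rng.choice(len(h),3,False)];n=np.cross(q[1]-q[0],q[2]-q[0]);l=np.linalg.norm(n)
    if l<1e-6: continue
    n/=l;k=np.abs((h-q[0])@n)<.006
    if best is None or k.sum()>best.sum():best=k
g=h[best];m=g.mean(0);n=np.linalg.svd(g-m,full_matrices=False)[2][2];n*=np.sign(n[2]);az=np.arctan2(n[1],n[0])
d=np.array([np.cos(az),np.sin(az)]);t=g[:,:2]@d;print(len(h),best.sum(),n,np.arccos(n[2]),az)
e=g[t<t.min()+.014];print("bar",len(e),e.mean(0),e.min(0),e.max(0), np.histogram(t,20))
E
```

```text
time: 3.1
position: [0.4879, 0.0122, 0.3898]
tool_rot: [2.253, 2.186, 0.001]
ft_force: [-0.2, 0.2, 0.4]
grip_width: 0.304
grip_force: 0.0
time: 3.8
position: [0.5857, -0.1848, 0.3427]
tool_rot: [-2.663, -1.663, 0.002]
ft_force: [0.1, 1.4, 0.8]
grip_width: 0.298
grip_force: 0.0
[ 0.5857 -0.1848  0.3427] [-2.6627 -1.663   0.0018] 0.2981842512609038
19520 18509 [ 0.4126 -0.2266  0.8823] 0.4900535089779606 -0.5021952392337151
bar 2941 [ 0.5936 -0.1765  0.2878] [ 0.5581 -0.241   0.2767] [ 0.6193 -0.14    0.2913] (array([2278,  971,  390,  316,  586, 1429, 1275, 1320, 1354, 1346, 1282,
       1202, 1104,  977,  964,  299,  265,  479,  447,  225]), array([0.5983, 0.6086, 0.6188, 0.629 , 0.6392, 0.6494, 0.6596, 0.6699,
       0.6801, 0.6903, 0.7005, 0.7107, 0.7209, 0.7312, 0.7414, 0.7516,
       0.7618, 0.772 , 0.7822, 0.7924, 0.8027]))
```

View pics/w1.png

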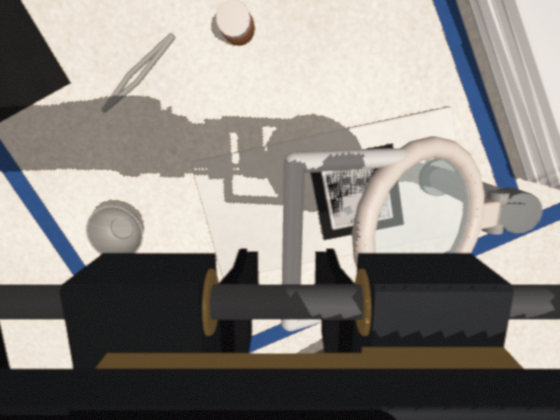

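The wrist view shows the bar vertical at column ~293, centred between the fingertips (240/330). I'll descend and grip.

```bash
python3 -m inch '[{"slide":[-0.02,0.005,0.14],"angular":[0,0,0],"claw":-0.4},{"slide":[-0.02,0.005,0.27],"angular":[0,0,0],"claw":-0.4},{"slide":[-0.02,0.005,0.27],"angular":[0,0,0],"claw":-0.4},{"slide":[-0.02,0.005,0.27],"angular":[0,0,0],"claw":-1},{"slide":[-0.02,0.005,0.27],"angular":[0,0,0],"claw":-1},{"slide":[-0.02,0.005,0.27],"angular":[0,0,0],"claw":-1},{"slide":[-0.02,0.005,0.27],"angular":[0,0,0],"claw":-1}]' 30
python3 - <<'E'
from h import *
s=ctrl.get_state();p=s["position"];M=R.from_rotvec(s["tool_rot"]).as_matrix();a=np.arctan2(M[1,1],M[0,1])
g=p-M[:,2]*.008;c=np.array([.756,-.278]);v=g[:2]-c
psi=np.arctan2(-v[1],-v[0]);r=np.hypot(*v);print("grasp",g,"headyaw",psi,"tool az",a,"r",r,"tilt by z",np.arcsin((g[2]-.19)/.195),"by r",np.arccos((r-.02)/.195))
th0=np.arcsin((g[2]-.19)/.195);N=10;way=[]
off=g-np.r_[c-(.02+.195*np.cos(th0))*np.array([np.cos(psi),np.sin(psi)]),.19+.195*np.sin(th0)]
print("off",off)
for k in range(1,11):
    f=k/10;th=th0*(1-f);ps=psi+(-.238-psi)*f
    b=np.r_[c-(.02+.195*np.cos(th))*np.array([np.cos(ps),np.sin(ps)]),.19+.195*np.sin(th)]+off*(1-f)
    tp=b-np.array([0,0,.008]);da=(a+ps-psi)
    print(np.round(M.T@(tp-p)/.25,3),np.round(np.degrees(R.from_matrix(M.T@down(da)).as_rotvec())/30,3),np.round(b,4))
E
```

```text
time: 4.55
position: [0.5847, -0.192, 0.2782]
tool_rot: [2.665, 1.662, 0.004]
ft_force: [0.4, 1.9, 2.3]
grip_width: 0.128
grip_force: 30.0
grasp [ 0.5847 -0.192   0.2862] headyaw -0.46533514354849126 tool az -0.4557746840331484 r 0.1916559441100186 tilt by z 0.5156280989741354 by r 0.4943297694931153
off [-0.0018  0.0009  0.    ]
[-0.018 -0.018  0.035] [ 0.004 -0.003 -0.043] [ 0.5787 -0.1939  0.2773]
[-0.036 -0.034  0.072] [ 0.004 -0.003 -0.087] [ 0.5732 -0.1963  0.2682]
[-0.055 -0.048  0.109] [ 0.004 -0.003 -0.13 ] [ 0.5681 -0.1991  0.2589]
[-0.074 -0.059  0.147] [ 0.004 -0.002 -0.174] [ 0.5634 -0.2022  0.2494]
[-0.094 -0.068  0.185] [ 0.004 -0.002 -0.217] [ 0.5593 -0.2057  0.2397]
[-0.114 -0.074  0.225] [ 0.004 -0.002 -0.261] [ 0.5557 -0.2095  0.2299]
[-0.134 -0.078  0.264] [ 0.004 -0.002 -0.304] [ 0.5527 -0.2136  0.22  ]
[-0.155 -0.079  0.304] [ 0.004 -0.002 -0.347] [ 0.5502 -0.218   0.2101]
[-0.174 -0.078  0.344] [ 0.004 -0.002 -0.391] [ 0.5483 -0.2226  0.2001]
[-0.194 -0.074  0.384] [ 0.004 -0.002 -0.434] [ 0.5471 -0.2273  0.19  ]
```

```bash
python3 -m inch '[{"slide":[-0.018,-0.018,0.035],"angular":[0,0,-0.043],"claw":-1},{"slide":[-0.036,-0.034,0.072],"angular":[0,0,-0.087],"claw":-1},{"slide":[-0.055,-0.048,0.109],"angular":[0,0,-0.13],"claw":-1},{"slide":[-0.074,-0.059,0.147],"angular":[0,0,-0.174],"claw":-1},{"slide":[-0.094,-0.068,0.185],"angular":[0,0,-0.217],"claw":-1},{"slide":[-0.114,-0.074,0.225],"angular":[0,0,-0.26],"claw":-1},{"slide":[-0.134,-0.078,0.264],"angular":[0,0,-0.304],"claw":-1},{"slide":[-0.155,-0.079,0.304],"angular":[0,0,-0.347],"claw":-1},{"slide":[-0.174,-0.078,0.344],"angular":[0,0,-0.391],"claw":-1},{"slide":[-0.194,-0.074,0.384],"angular":[0,0,-0.434],"claw":-1}]'
python3 - <<'E'
from h import *
for n in("scene","side"):
    im=shot(n);B=cloud(im).reshape(-1,3);save(im,n+"2.png")
    r=ctrl.outline_of("lens_center",n)
    h=cloud(im)[r[0]["mask"]] if r else B
    h=h[(h[:,2]>.15)&(h[:,2]<.23)&(h[:,0]>.56)&(h[:,0]<.74)&(h[:,1]<-.15)&(h[:,1]>-.36)]
    best=None;rng=np.random.default_rng(0)
    for _ in range(300):
        q=h[rng.choice(len(h),3,False)];N=np.cross(q[1]-q[0],q[2]-q[0]);l=np.linalg.norm(N)
        if l<1e-6: continue
        N/=l;k=np.abs((h-q[0])@N)<.005
        if best is None or k.sum()>best.sum():best=k
    g=h[best];m=g.mean(0);N=np.linalg.svd(g-m,full_matrices=False)[2][2];N*=np.sign(N[2])
    k=(g[:,0]>.58)&(g[:,0]<.73)
    print(n,len(h),best.sum(),m,N,g.min(0),g.max(0),cv2.minEnclosingCircle(g[k][:,:2].astype(np.float32)))
print(ctrl.get_state()["position"],ctrl.get_state()["ft_force"])
E
```

```text
time: 5.55
position: [0.5472, -0.2281, 0.1803]
tool_rot: [2.456, 1.954, 0.004]
ft_force: [4.3, 0.1, 2.5]
grip_width: 0.129
grip_force: 30.0
scene 1793 1716 [ 0.6545 -0.2497  0.1923] [-0.0288  0.0051  0.9996] [ 0.5601 -0.314   0.1846] [ 0.7398 -0.1745  0.2005] ((0.6505119204521179, -0.23190967738628387), 0.08888819813728333)
side 1481 1380 [ 0.652  -0.2357  0.1902] [-0.0327  0.0009  0.9995] [ 0.56   -0.3115  0.1825] [ 0.7397 -0.1736  0.1971] ((0.6550520658493042, -0.2323901653289795), 0.09271948039531708)
[ 0.5471 -0.2287  0.1802] [ 5.7305 -1.5094  1.0647]
```

View pics/scene2.png

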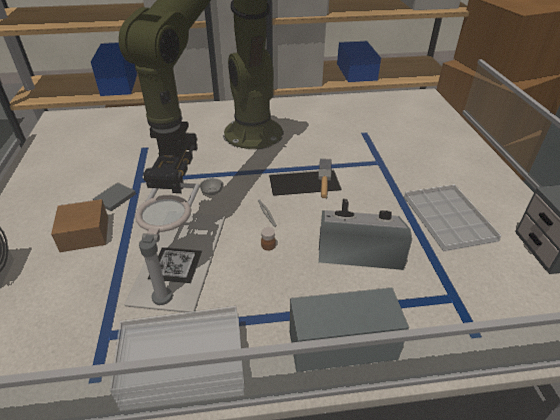

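The head now looks level and over the tray, but tilts about -0.03 rad, so I raise the bar 5 mm, release and retreat, then check again.

```bash
python3 -m inch '[{"slide":[0,0,-0.01],"angular":[0,0,0],"claw":-1},{"slide":[0,0,-0.02],"angular":[0,0,0],"claw":-1},{"slide":[0,0,-0.02],"angular":[0,0,0],"claw":-1},{"slide":[0,0,-0.02],"angular":[0,0,0],"claw":-0.4},{"slide":[0,0,-0.02],"angular":[0,0,0],"claw":-0.4},{"slide":[0,0,-0.02],"angular":[0,0,0],"claw":-0.4},{"slide":[0,0,-0.02],"angular":[0,0,0],"claw":-0.4}]'
python3 -m inch '[{"slide":[0,0,-0.1],"angular":[0,0,0],"claw":-0.4},{"slide":[0,0,-0.3],"angular":[0,0,0],"claw":-0.4},{"slide":[0,0,-0.5],"angular":[0,0,0],"claw":-0.4},{"slide":[0,0,-0.6],"angular":[0,0,0],"claw":-0.4},{"slide":[0,0,-0.6],"angular":[0,0,0],"claw":-0.4}]'
python3 - <<'E'
from h import *
from scipy.optimize import least_squares
for n in("scene","side","wrist"):
    im=shot(n);P=cloud(im);save(im,n+"3.png")
    h=P.reshape(-1,3)
    h=h[(h[:,2]>.165)&(h[:,2]<.215)&(h[:,0]>.52)&(h[:,0]<.72)&(h[:,1]<-.15)&(h[:,1]>-.36)]
    m=np.median(h,0)
    A=np.c_[h[:,:2],np.ones(len(h))]
    f=least_squares(lambda p:A@p-h[:,2],[0,0,.19],loss="soft_l1",f_scale=.001).x
    d=np.array([-.9715,.2358]);u=(h[:,:2]-[.756,-.278])@d;w=(h[:,:2]-[.756,-.278])@np.array([.2358,.9715])
    k=(u>.03)&(u<.18)
    print(n,len(h),"slope",f[:2],"u",u.min(),u.max(),"w lens",np.percentile(w[(u>.07)&(u<.14)],[0,1,50,99,100]),"w bar",np.percentile(w[u>.2],[0,50,100]) if (u>.2).any() else 0)
E
```

```text
time: 6.45
position: [0.5453, -0.2276, 0.185]
tool_rot: [-2.46, -1.952, 0.001]
ft_force: [0.2, 0.4, 0.5]
grip_width: 0.289
grip_force: 0.0
time: 6.95
position: [0.5474, -0.2288, 0.34]
tool_rot: [2.456, 1.95, 0.007]
ft_force: [0.2, 0.7, 0.1]
grip_width: 0.299
grip_force: 0.0
scene 1959 slope [ 0.01   -0.0047] u 0.03716415100926257 0.2187527555088175 w lens [-0.0612 -0.0572  0.0004  0.0614  0.0634] w bar [-0.0534  0.0008  0.0563]
side 1973 slope [ 0.0109 -0.0022] u 0.037602034601739345 0.22189042975292553 w lens [-0.0585 -0.0537  0.0039  0.063   0.0649] w bar [-0.0539  0.0085  0.0578]
wrist 20707 slope [0.0082 0.0144] u 0.0352067608909153 0.22061104112769775 w lens [-0.0418 -0.04    0.0129  0.0611  0.0633] w bar [-0.0544  0.0057  0.0562]
```

Lens verified: residual slope ~0.01, lens and bar centred on the stand line within ~3 mm. On to the switch.

```bash
cat >> h.py <<'E'
G=np.array([.5783,.2057,.097]);n=np.array([-.485,.1221,.8659]);n/=np.linalg.norm(n)
rt=np.array([-.2442,-.9697,0])
def sw(th): # tool pose at switch angle th
    up=np.cross(n,rt); y0=R.from_rotvec(-th*n).apply(-rt);y0-=n*(y0@n);y0/=np.linalg.norm(y0);return np.c_[np.cross(y0,-n),y0,-n]
E
python3 - <<'E'
from h import *
from scipy.spatial.transform import Slerp
s=ctrl.get_state();p=s["position"];r0=R.from_rotvec(s["tool_rot"]);pt=G+n*.12
sl=Slerp([0,1],R.concatenate([r0,R.from_matrix(sw(0))]))
pos=lambda f:p+(pt-p)*f+np.array([-.02,0,.08])*np.sin(np.pi*f)
plan([(pos(f),sl(f).as_matrix()) for f in(.25,.5,.75,1)]);print(pt,(sl(1)*sl(0).inv()).magnitude())
E
```

```text
slide [ 0.417 -0.182 -0.092] ang [-0.194 -0.198 -0.723]
slide [ 0.452  0.018 -0.013] ang [-0.194 -0.198 -0.723]
slide [0.435 0.206 0.143] ang [-0.194 -0.198 -0.723]
slide [0.372 0.35  0.264] ang [-0.194 -0.198 -0.723]
[0.5201 0.2204 0.2009] 1.6216331719240453
```

```bash
python3 -m inch '[{"slide":[0.417,-0.182,-0.092],"angular":[-0.194,-0.198,-0.723],"claw":-0.1},{"slide":[0.417,-0.182,-0.092],"angular":[-0.194,-0.198,-0.723],"claw":-0.1},{"slide":[0.417,-0.182,-0.092],"angular":[-0.194,-0.198,-0.723],"claw":-0.1},{"slide":[0.417,-0.182,-0.092],"angular":[-0.194,-0.198,-0.723],"claw":-0.1},{"slide":[0.417,-0.182,-0.092],"angular":[-0.194,-0.198,-0.723],"claw":-0.1}]'
python3 -m inch '[{"slide":[0.452,0.018,-0.013],"angular":[-0.194,-0.198,-0.723],"claw":-0.1},{"slide":[0.452,0.018,-0.013],"angular":[-0.194,-0.198,-0.723],"claw":-0.1},{"slide":[0.452,0.018,-0.013],"angular":[-0.194,-0.198,-0.723],"claw":-0.1},{"slide":[0.452,0.018,-0.013],"angular":[-0.194,-0.198,-0.723],"claw":-0.1},{"slide":[0.452,0.018,-0.013],"angular":[-0.194,-0.198,-0.723],"claw":-0.1}]'
python3 -m inch '[{"slide":[0.435,0.206,0.143],"angular":[-0.194,-0.198,-0.723],"claw":-0.1},{"slide":[0.435,0.206,0.143],"angular":[-0.194,-0.198,-0.723],"claw":-0.1},{"slide":[0.435,0.206,0.143],"angular":[-0.194,-0.198,-0.723],"claw":-0.1},{"slide":[0.435,0.206,0.143],"angular":[-0.194,-0.198,-0.723],"claw":-0.1},{"slide":[0.435,0.206,0.143],"angular":[-0.194,-0.198,-0.723],"claw":-0.1}]'
python3 -c "
from h import *
print(ctrl.get_state()['joint_positions']);plan([(G+n*.12,sw(0))])"
```

```text
time: 7.6
position: [0.5247, -0.1156, 0.3573]
tool_rot: [1.956, 2.275, -0.029]
ft_force: [0.5, -0.9, 0.6]
grip_width: 0.447
grip_force: 0.0
time: 8.1
position: [0.5134, -0.0061, 0.3479]
tool_rot: [1.425, 2.481, -0.053]
ft_force: [0.8, -0.9, 0.3]
grip_width: 0.451
grip_force: 0.0
time: 8.6
position: [0.5138, 0.1055, 0.2915]
tool_rot: [0.876, 2.588, -0.074]
ft_force: [-0.3, -1.0, 0.1]
grip_width: 0.45
grip_force: 0.0
[-0.8201 -0.2075  0.2988  1.9407  0.4309  1.1908  0.2779]
slide [0.387 0.355 0.26 ] ang [-0.202 -0.196 -0.732]
```

```bash
python3 -c "
from h import *
plan([(G+n*.065,sw(0))])"
```

```text
slide [0.369 0.382 0.478] ang [-0.202 -0.196 -0.732]
```

```bash
python3 -m inch '[{"slide":[0.369,0.382,0.2],"angular":[-0.202,-0.196,-0.732],"claw":-0.1},{"slide":[0.369,0.382,0.3],"angular":[-0.202,-0.196,-0.732],"claw":-0.1},{"slide":[0.369,0.382,0.4],"angular":[-0.202,-0.196,-0.732],"claw":-0.1},{"slide":[0.369,0.382,0.478],"angular":[-0.202,-0.196,-0.732],"claw":-0.1},{"slide":[0.369,0.382,0.478],"angular":[-0.202,-0.196,-0.732],"claw":-0.1},{"slide":[0.369,0.382,0.478],"angular":[-0.202,-0.196,-0.732],"claw":-0.1}]'
python3 - <<'E'
from h import *
im=shot("wrist");save(im,"w4.png");s=im["st"];print(s["joint_positions"]);plan([(G+n*.065,sw(0)),(G,sw(0))])
P=cloud(im);q=P.reshape(-1,3);q=q[~np.isnan(q[:,0])]
ht=(q-G)@n;up=np.cross(n,rt);a=(q-G)@up;b=(q-G)@rt
k=(ht>.004)&(ht<.016)&(abs(a)<.04)&(abs(b)<.03);print("top",k.sum(),ht[k].mean(),cv2.minAreaRect(np.c_[a[k],b[k]].astype(np.float32)) if k.sum()>3 else 0)
E
```

```text
time: 9.2
position: [0.5471, 0.214, 0.1546]
tool_rot: [0.322, 2.599, -0.086]
ft_force: [-0.1, 0.2, 1.2]
grip_width: 0.453
grip_force: 0.0
[-0.895   0.0062  0.2338  2.0813  0.5806  0.8005  0.3055]
slide [ 0.006 -0.006  0.009] ang [ 0.006  0.005 -0.001]
slide [ 0.   -0.    0.26] ang [0. 0. 0.]
top 1988 0.014356716943418214 ((-0.000882687047123909, -0.00024326704442501068), (0.05165433511137962, 0.013696026988327503), 0.30865755677223206)
```

View pics/w4.png

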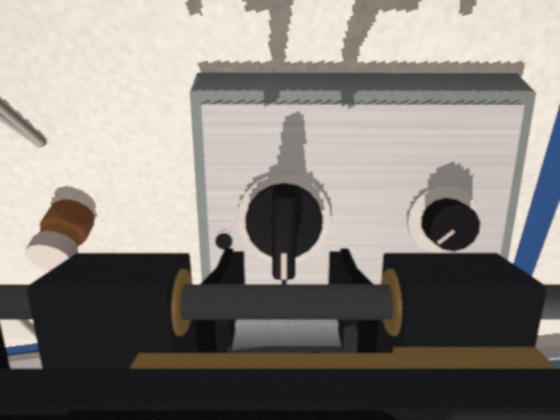

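The wrist view shows the switch bar at column ~284, centred between the fingers, with the dash below it and the dot at (223,240); clockwise takes the white line to the dot. I descend and grip.

```bash
python3 -m inch '[{"slide":[0.006,-0.004,0.1],"angular":[0,0,0],"claw":-0.1},{"slide":[0.006,-0.004,0.18],"angular":[0,0,0],"claw":-0.1},{"slide":[0.006,-0.004,0.23],"angular":[0,0,0],"claw":-0.1},{"slide":[0.006,-0.004,0.26],"angular":[0,0,0],"claw":-0.1},{"slide":[0.006,-0.004,0.26],"angular":[0,0,0],"claw":-0.6},{"slide":[0.006,-0.004,0.26],"angular":[0,0,0],"claw":-1},{"slide":[0.006,-0.004,0.26],"angular":[0,0,0],"claw":-1},{"slide":[0.006,-0.004,0.26],"angular":[0,0,0],"claw":-1}]' 15
python3 -c "
from h import *
print(ctrl.get_state()['joint_positions'],ctrl.get_state()['ft_force']);plan([(G,sw(0)),(G,sw(.4)),(G,sw(.8)),(G,sw(1.2))])"
```

```text
time: 10.05
position: [0.575, 0.2059, 0.097]
tool_rot: [0.318, 2.601, -0.089]
ft_force: [-6.0, -9.3, 6.4]
grip_width: 0.171
grip_force: 4.8
[-0.8632  0.1278  0.2647  2.0902  0.6023  0.6584  0.2885] [-5.9994 -9.2762  6.3833]
slide [-0.011  0.002  0.006] ang [-0.001  0.001  0.007]
slide [0. 0. 0.] ang [0.    0.    0.764]
slide [0. 0. 0.] ang [-0.     0.     0.764]
slide [0. 0. 0.] ang [ 0.    -0.     0.764]
```

```bash
python3 -m inch '[{"slide":[0,0.002,0],"angular":[0,0,0],"claw":-1},{"slide":[0,0.002,0],"angular":[0,0,0],"claw":-1},{"slide":[0,0.002,0],"angular":[0,0,0.15],"claw":-1},{"slide":[0,0.002,0],"angular":[0,0,0.3],"claw":-1},{"slide":[0,0.002,0],"angular":[0,0,0.45],"claw":-1},{"slide":[0,0.002,0],"angular":[0,0,0.6],"claw":-1},{"slide":[0,0.002,0],"angular":[0,0,0.76],"claw":-1}]' 20
python3 -m inch '[{"slide":[0,0,0],"angular":[0,0,0.2],"claw":-1},{"slide":[0,0,0],"angular":[0,0,0.4],"claw":-1},{"slide":[0,0,0],"angular":[0,0,0.6],"claw":-1},{"slide":[0,0,0],"angular":[0,0,0.76],"claw":-1}]'
```

```text
time: 10.75
position: [0.5754, 0.2064, 0.097]
tool_rot: [0.829, 2.483, 0.053]
ft_force: [-2.9, -4.8, 3.6]
grip_width: 0.16
grip_force: 20.0
time: 11.15
position: [0.5761, 0.2071, 0.0973]
tool_rot: [1.309, 2.28, 0.194]
ft_force: [1.6, -3.1, 1.1]
grip_width: 0.161
grip_force: 20.0
```

```bash
python3 -c "
from h import *
print(ctrl.get_state()['joint_positions'],ctrl.get_state()['ft_force'],ctrl.get_state()['torque']);plan([(G,sw(.8)),(G,sw(1.2))])"
```

```text
[-0.9227  0.1296  0.3279  2.0907  0.5902  0.6515 -0.5019] [ 1.5606 -3.1267  1.1261] [-0.7088  0.3104 -0.4371]
slide [-0.008  0.003  0.006] ang [0.005 0.    0.007]
slide [0. 0. 0.] ang [ 0.    -0.     0.764]
```

Forces are low; finish the turn, release, and back off along the switch axis.

```bash
python3 -m inch '[{"slide":[0,0,0],"angular":[0,0,0.2],"claw":-1},{"slide":[0,0,0],"angular":[0,0,0.4],"claw":-1},{"slide":[0,0,0],"angular":[0,0,0.6],"claw":-1},{"slide":[0,0,0],"angular":[0,0,0.76],"claw":-1},{"slide":[0,0,0],"angular":[0,0,0.76],"claw":-1},{"slide":[0,0,0],"angular":[0,0,0.76],"claw":-0.1},{"slide":[0,0,0],"angular":[0,0,0.76],"claw":-0.1},{"slide":[0,0,0],"angular":[0,0,0.76],"claw":-0.1},{"slide":[0,0,0],"angular":[0,0,0.76],"claw":-0.1}]'
python3 -m inch '[{"slide":[0,0,-0.06],"angular":[0,0,0],"claw":-0.1},{"slide":[0,0,-0.15],"angular":[0,0,0],"claw":-0.1},{"slide":[0,0,-0.25],"angular":[0,0,0],"claw":-0.1},{"slide":[0,0,-0.35],"angular":[0,0,0],"claw":-0.1},{"slide":[0,0,-0.35],"angular":[0,0,0],"claw":-0.1}]'
python3 - <<'E'
from h import *
for c in("scene","side","wrist"):
    im=shot(c);save(im,c+"5.png");P=cloud(im);q=P.reshape(-1,3);q=q[~np.isnan(q[:,0])]
    h=q[(q[:,2]>.165)&(q[:,2]<.215)&(q[:,0]>.52)&(q[:,0]<.72)&(q[:,1]<-.15)&(q[:,1]>-.36)]
    if len(h)>200 and c!="wrist":
        A=np.c_[h[:,:2],np.ones(len(h))];print(c,"lens slope",np.linalg.lstsq(A,h[:,2],rcond=None)[0][:2],(h[:,:2]).max(0),h[:,:2].min(0))
    ht=(q-G)@n;up=np.cross(n,rt);a=(q-G)@up;b=(q-G)@rt
    k=(ht>.004)&(ht<.018)&(np.hypot(a,b)<.035)
    if k.sum()>9:
        d=np.linalg.svd(np.c_[a,b][k]-np.c_[a,b][k].mean(0),full_matrices=False)[2][0];print(c,"bar angle",k.sum(),np.arctan2(d[1]*np.sign(d[0]),abs(d[0])))
    for o in("dimmer_mark","jar","tweezers"):
        r=ctrl.outline_of(o,c)
        if r and c!="wrist":print(c,o,np.nanmedian(P[r[0]["mask"]],0))
E
```

```text
time: 12.05
position: [0.5753, 0.2093, 0.0966]
tool_rot: [1.746, 2.003, 0.329]
ft_force: [0.1, 0.9, -0.4]
grip_width: 0.414
grip_force: 0.0
time: 12.55
position: [0.5333, 0.2217, 0.1755]
tool_rot: [1.745, 2.003, 0.337]
ft_force: [1.4, 1.2, 0.9]
grip_width: 0.448
grip_force: 0.0
scene lens slope [ 0.0159 -0.0074] [ 0.7198 -0.1746] [ 0.5323 -0.3159]
scene bar angle 96 1.2565077370218083
scene dimmer_mark [ 0.6479 -0.2524  0.1917]
scene jar [ 0.6207 -0.0088  0.0422]
side lens slope [ 0.0175 -0.006 ] [ 0.7198 -0.1721] [ 0.5302 -0.3122]
side bar angle 36 -0.4105935688569834
side dimmer_mark [0.6091 0.3095 0.0919]
side jar [0.602  0.0031 0.0461]
side tweezers [ 0.6404 -0.25    0.1908]
wrist bar angle 1731 1.2026450719734427
```

View pics/wrist5.png

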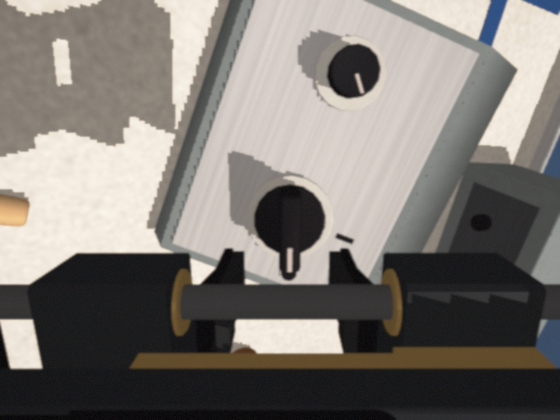

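View pics/side5.png

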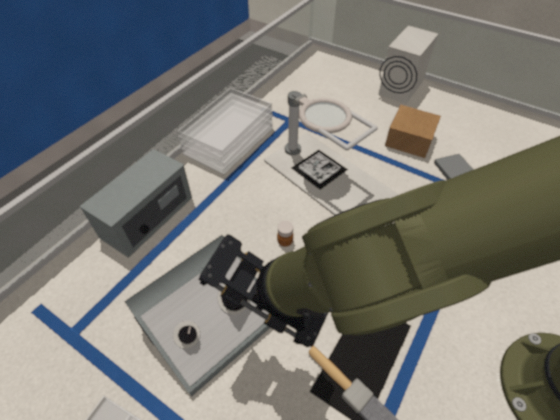

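The wrist view shows the switch bar at 1.20 rad with the dash off to its right at (344,238). In the side view the lens is level over the tray, and the knob and jar haven't moved. Handing in.

```bash
python3 -c "
from bench import ctrl
print(ctrl.close_job())"
```

```text
the job is handed in; nothing more can be done
None
```

The job is handed in: before hand-in the lens measured about 0.02 rad off level and centred over the tray to a few millimetres, then the switch was turned clockwise to 1.20 rad and released; the knob and jar measured unmoved, but the tweezers were hidden behind the arm in the last pictures, so I could not re-measure them, and the judge's verdict was not shown.

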